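Release and push back the lid of the coolant filter

ROBOT

A 6-joint arm with a two-finger parallel gripper is mounted at the origin on a cart in front of the work surface, level with it; the furniture and walls round the work are solid. World frame = base frame: x ahead of the robot, y to its left, z up, the work surface at z = 0. Lengths are in mm, angles in rad, forces in N, time in s.
With the tool pointing down it reaches from about 350 to 875 mm from the base axis. Payload 4.2 kg.
Tool frame: the origin (TCP) lies midway between the tips of the shut fingers; the grasp point (between the pads) lies 19 mm behind it; z points along the fingers, y is the direction in which the jaws open and shut (so a half turn about z gives the same grasp; the last joint's range is limited). The gripper opens to 85 mm and grips with 20 to 120 N. Pads are 22 mm wide; open, the fingers measure 114 mm over their backs; the gripper's body (76 mm by 85 mm) begins 54 mm behind the grasp point. The pads swing forward as they close: fully open they stand 13 mm farther back than shut.
Start: joints at [1.407, 0.385, 0.008, 0, -1.194, -0.259], TCP at [256.414, 569.957, 231.312] pointing down, gripper open.
Joint ranges: [-3.14, 3.14], [-1.21, 2.06], [-1.07, 1.41], [-3.16, 2.05], [-2.99, -0.16], [-3.1, 3.1]. Speed limits (rad/s): [2.79, 2.79, 3.14, 3.14, 3.14, 3.14].

INTERFACE

Orientations are given as a unit quaternion [x, y, z, w].
In Python, from bench import arm, eyes, nets gives the robot as it stands.
- The arm moves only by the tool jog_arm, never from a script. Its argument "rows" is a list of rows, each a list of 3 entries, a list of its own where there are three numbers: the shift along the tool's x, y, z in cm, then the turn, a rotation vector about the tool's x, y, z in degrees, then the finger opening in cm, from 0 to 8.54. In form: [[[x, y, z], [ax, ay, az], jaw], ...]. A call has 1 to 10 rows; each row shifts and turns the commanded pose from where the row before left it, along the tool's axes as they then stand; what a row does not reach is not made up. A row lasts 1/8 s, in which the tool goes at most 62.5 mm and 10.7 degrees, less where a joint would pass 70% of its speed; a pose out of reach is approached as far as the arm can. A call with a gripper value outside its range is refused whole. The fingers move at their own pace and stop on an object; the grip force is fixed at half the most. Time passes only in rows, so rows that do not move let the fingers close. It gives the time, the measured TCP pose, the force and the opening at its end, in the units of the state.
- arm.read_state(): the state, without advancing time (a new reading comes with each control period).
- eyes.get_image(name): name is "scene" or "top"; returns the picture (384x512x3 uint8, red, green, blue); there is no depth.
- eyes.camera_model(name): a dict with "K" (3x3 intrinsics, pixels), "k1" (the pictures are not rectified: a ray, as slopes to the right and down, at radius r is drawn at 1 + k1 r^2 times it, then the intrinsics apply), "rvec" (rotation vector, rad) and "tvec" (3), from world to camera coordinates, as OpenCV has them. Camera axes: x right, y down, z forward; pixel columns grow to the right and rows downward; lengths in mm; the calibration is good to about 2 mm. A picture is of the moment at which its call begins. camera_model takes no time and is no camera call.
- arm.job_done(): hands the job in, once; it reports no verdict.
Trained networks look in the newest picture that a camera, given by its name, has taken for a name from the list of things; names that differ only in an ending like _2 or _b are one class to them, and where a whole thing is asked for, a point or a joint stands for the part that bears it (a point fixed in the world has none). Each returns a list of dicts, best first, with "conf" (0 to 1); they miss things now and then, are a little off and sometimes report something else, mostly with a low value. They report only what shows in the picture. A call takes as long as a camera call. They do not tell look-alikes from the thing itself.
- nets.boxes_of(camera, name): "position" ([column, row] as shares, 0 to 1, of the picture: columns of its width, rows of its height, amid what is visible of it).
The state is a dict: "clock": time; "joints": joint angles; "joint_vel": joint speeds; "joint_efforts": joint torques, N m; "position": TCP position; "ee_rot": TCP orientation; "contact_force": force on the tool from outside, world axes, zero at the start; "wrist_torque": the same for the moment, N m; "gripper_width": finger opening in mm.
Only numpy, scipy, OpenCV 4.12 (cv2) and the standard library are available. Lean on these libraries where they do the work, as an engineer would, in place of code of your own. Each camera call takes 0.05 s, during which the arm holds its last target.

TASK

The cartridge in the grinder's coolant filter unit is due for a change. Press the snap tab at the front of the unit down until the lid springs free, then push the lid off its seat and back along its guides until it meets the raised block at the rear, so that the filter chamber lies fully open. Do not lift the lid, leave the cartridge in the chamber, and do not disturb the things standing around.

Things in the scene. Friction and masses are not known exactly. Their poses are not given: they have to be found in the camera images.
- filter_unit: White coolant filter unit, 289 x 126 mm, fixed to the worktop. Origin: centre of its underside, on the worktop. Its x axis is the way the lid slides (front = -x, nearer the robot), y to its left, z up. Lid seat and flat rear deck are at z = 50 mm. Side guides at y = +-50 mm, 57 mm high; over the seat (x = -94 to -10 mm) they carry lips, top 61 mm, that reach in to y = +-43 mm over the lid.
- chamber_mouth (a point): Centre of the chamber's mouth in the unit's top, z = 50 mm; the mouth is 68 (x) x 74 (y) mm and lies under the shut lid.
- rear_stop (a point): Middle of the front face of the raised white block at the rear of the unit (x = 106.5 mm, z = 65 mm in the unit's frame; block 126 mm wide, top at 80 mm). It is the stop for the lid.
- filter_lid: Loose black flat lid, 100 (x) x 96 (y) x 5.5 mm, about 0.07 kg. Origin: centre of its underside; axes as the unit's. Shut, it is at x = -41 mm, z = 50 mm in the unit's frame, held by the tab's tooth in a window near its front edge. With the tab pressed two small springs push it 8 mm to the rear and it stays released. It then slides with a few newtons, until its rear edge meets the block at x = 56.5 mm.
- lid_rib (a point): Middle of the front face of the thumb rib that stands up across the lid: the rib is 60 mm wide (y), 8 mm thick (x) and stands 15 mm above the lid's top; this point is 9 mm above the lid's top. The lid in front of it is flat. Pushing here towards the unit's +x moves the lid.
- snap_tab (a joint): Travel of the sprung snap tab in m: 0 = up, grows as its pad is pressed straight down, 0.007 = fully down (hard stop). The lid is released at about 0.004 to 0.0045. Pressing takes 2 to 4 N; it springs up when let go, though its tooth stays held down at about 0.003 under the front edge of the released lid until the lid is pushed clear of it.
- tab_pad (a point): Centre of the top of the grey ribbed pad of the snap tab, 26 (x) x 30 (y) mm, on the front ledge of the unit, at x = -121.5 mm, z = 66 mm in the unit's frame when up; it moves down with the tab. The ledge round it is about 13 mm lower.
- cartridge: Filter cartridge with white pleats in a grey frame, 62 x 74 x 30 mm, standing loose in the chamber under the lid. Stays there.
- spare_cartridge: Fresh cartridge of the same kind, 62 x 74 x 30 mm, on the worktop to the right of the unit. Bystander.
- specimen_0: Round mounted specimen, 30 mm across, 21 mm high, on the worktop left of the unit. Bystander.
- specimen_2: Round mounted specimen, 30 mm across, 23 mm high, on the worktop right of the unit. Bystander.
- loupe: Black stand loupe, 36 mm across, 42 mm high, right of the unit. Bystander.
- brush: Wooden lab brush, 171 mm long, lying left of the unit. Bystander.
- mould_cup_1: Open mould cup, 40 mm across, 28 mm high, right of the unit. Bystander.
- clay_block: Block of levelling clay, 61 x 33 x 22 mm, right of the unit. Bystander.
There are look-alikes about, which are no part of the job. What is shaped like the filter_lid but brown is not meant.

How it is judged:
By the outcome, as a careful person would: the job done as asked, in the order asked, and still so for the second after the job is handed in, with the robot touching nothing.
It also fails if it takes over 38 s, if anything falls off the work surface, if the arm or the gripper's body presses on something with over 40 N, if the wrist force passes 120 N, or if a joint passes its speed limit or range.

## Working session

There is one attempt and no reset: what is moved stays moved. The work goes in short steps, Python scripts to look and compute and a tool call to move; the robot and the scene stay as the last step left them, time stands still between calls to the robot, and variables do not carry over. Pictures are saved under pics/ and viewed, and the job is handed in when it is done.

Besides the shell and the picture viewer there is one more tool, called after "Emit:" as name([rows], argument=value, ...), one row to a line, values as JSON. jog_arm: Moves the arm, as the interface text tells. Its arguments: {"type":"object","properties":{"rows":{"type":"array","items":{"type":"array"}}},"required":["rows"]}

```bash
ls; mkdir -p pics; python3 - <<'E'
from bench import arm, eyes, nets
import cv2
print(arm.read_state())
for c in ("scene","top"):
    im=eyes.get_image(c); cv2.imwrite(f"pics/{c}0.png",im[:,:,::-1]); m=eyes.camera_model(c); print(c,m)
    for n in ("filter_unit","filter_lid","snap_tab","tab_pad","lid_rib","rear_stop","chamber_mouth"):
        try: print(n,[(round(d["position"][0]*512,1),round(d["position"][1]*384,1),round(d["conf"],2)) for d in nets.boxes_of(c,n)])
        except Exception as e: print(n,e)
E
```

```text
pics
{'clock': 0.0, 'joints': array([ 1.40660503e+00,  3.85547857e-01,  6.61529618e-03, -5.43112498e-04,
       -1.19398515e+00, -2.58610560e-01]), 'joint_vel': array([-4.04217220e-04,  1.16564438e-03,  3.92143219e-04, -9.79372153e-05,
       -1.17188029e-03,  8.56660654e-04]), 'joint_efforts': array([ 7.40584692e-04, -3.92286229e+01,  1.88398612e+01,  4.18615490e+00,
       -4.66428770e-03,  7.49506825e-06]), 'position': array([256.17249055, 569.43996866, 230.21616415]), 'ee_rot': array([ 9.77716309e-01, -2.09927678e-01, -2.02061035e-04,  1.07142010e-03]), 'contact_force': array([0.05943284, 0.2594625 , 0.23453661]), 'wrist_torque': array([-0.00242934, -0.0512722 , -0.03398755]), 'gripper_width': 85.39909203519068}
scene {'K': array([[470.68733887,   0.        , 259.59107174],
       [  0.        , 470.68733887, 188.40593655],
       [  0.        ,   0.        ,   1.        ]]), 'k1': 0.031071789372538784, 'rvec': array([ 0.67753689, -2.43750096,  1.34360466]), 'tvec': array([321.31066305, 350.61097961, 413.06522223])}
filter_unit [(302.5, 205.7, 0.55)]
filter_lid [(177.2, 187.8, 0.
[... 160 characters left out ...]
)]
rear_stop [(300.7, 203.0, 0.77)]
chamber_mouth [(304.4, 207.4, 0.6)]
top {'K': array([[471.39232944,   0.        , 252.23902588],
       [  0.        , 471.39232944, 191.45774493],
       [  0.        ,   0.        ,   1.        ]]), 'k1': 0.01915286923799429, 'rvec': array([ 2.15173474, -2.19594291,  0.13885253]), 'tvec': array([-322.62591028,  590.96592097,  856.729088  ])}
filter_unit [(270.9, 218.5, 0.78), (334.8, 213.4, 0.42)]
filter_lid [(232.3, 90.9, 0.88), (268.5, 255.8, 0.84)]
snap_tab [(261.9, 305.3, 0.65)]
tab_pad [(260.5, 301.6, 0.79)]
lid_rib [(232.5, 91.7, 0.94), (269.9, 255.9, 0.73)]
rear_stop [(273.6, 215.7, 0.77)]
chamber_mouth [(329.4, 192.0, 0.69), (278.2, 216.5, 0.58)]
```

View pics/scene0.png

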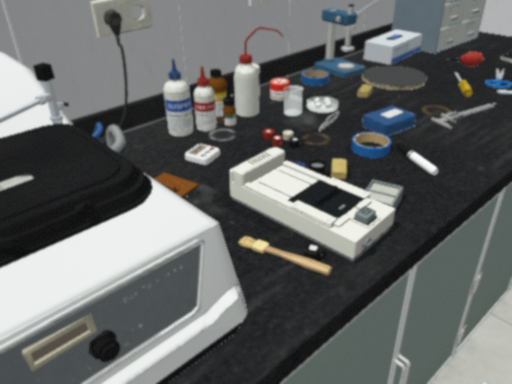

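View pics/top0.png

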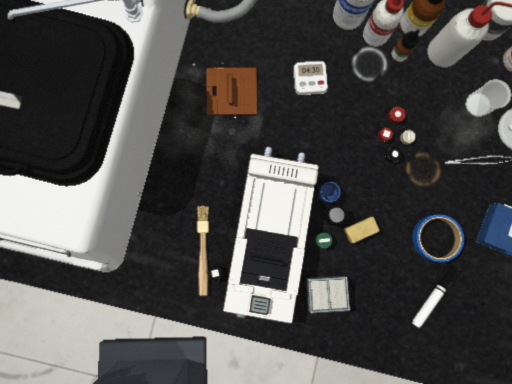

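```bash
cat > h.py <<'E'
import numpy as np, cv2
def cam(m):
    R=cv2.Rodrigues(m["rvec"])[0]; return R,m["tvec"],m["K"],m["k1"]
def ray(m,uv):
    d=np.array([m["k1"],0,0,0,0.])
    p=cv2.undistortPoints(np.array([[uv]],float),m["K"],d)[0,0]
    R,t,_,_=cam(m); return -R.T@t, R.T@np.array([p[0],p[1],1])
def at_z(m,uv,z):
    o,d=ray(m,uv); return o+d*(z-o[2])/d[2]
def proj(m,P):
    return cv2.projectPoints(np.array(P,float).reshape(-1,3),m["rvec"],m["tvec"],m["K"],np.array([m["k1"],0,0,0,0.]))[0][:,0]
E
python3 - <<'E'
from h import *
from bench import eyes
im=cv2.imread("pics/top0.png"); c=im[145:330,210:335]; cv2.imwrite("pics/topc.png",cv2.resize(c,None,fx=3.2,fy=3.2,interpolation=cv2.INTER_CUBIC))
im=cv2.imread("pics/scene0.png"); c=im[140:265,220:410]; cv2.imwrite("pics/scenec.png",cv2.resize(c,None,fx=4,fy=4,interpolation=cv2.INTER_CUBIC))
m=eyes.camera_model("top")
print(at_z(m,(260.5,303),66),at_z(m,(269,256),60),at_z(m,(283,163),80))
m=eyes.camera_model("scene")
print(at_z(m,(366.5,213.5),66))
E
```

```text
[ 381.09486097 -344.41209285   66.        ] [ 463.34275816 -361.95342458   60.        ] [ 630.10381685 -390.47004163   80.        ]
[ 372.25908626 -334.87046808   66.        ]
```

View pics/topc.png

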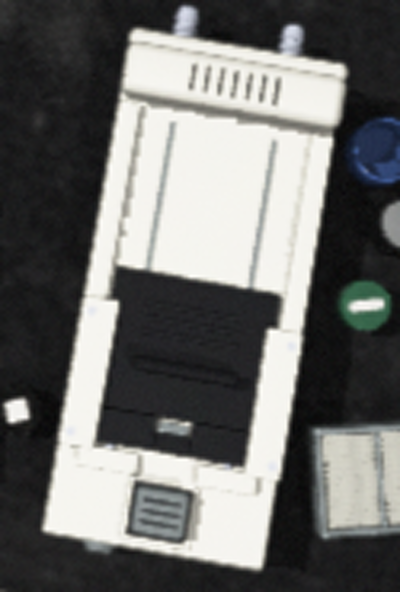

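View pics/scenec.png

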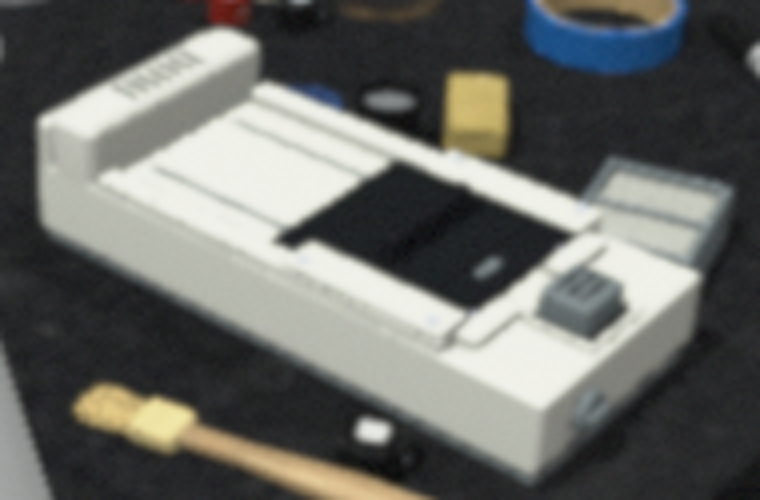

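```bash
cat > fit.py <<'E'
from h import *
from bench import eyes
from scipy.optimize import least_squares
mt=eyes.camera_model("top"); ms=eyes.camera_model("scene")
T=[((-121.5,0,66),(162,511)),((9,48,55.5),(117,267)),((9,-48,55.5),(281,296)),((-10,43,61),(117,300)),((-10,-43,61),(267,330)),((-94,43,61),(95,445)),((-94,-43,61),(247,466))]
S=[((-121.5,0,66),(584,288)),((9,-48,55.5),(398,162)),((9,48,55.5),(278,242)),((-10,43,61),(312,243))]
def W(p,P):
    c,s=np.cos(p[2]),np.sin(p[2]); P=np.array(P,float)
    return np.c_[p[0]+c*P[:,0]-s*P[:,1],p[1]+s*P[:,0]+c*P[:,1],P[:,2]]
def pt(L,o,f): return [a for a,b in L],np.array([[o[0]+(b[0]+.5)/f-.5,o[1]+(b[1]+.5)/f-.5] for a,b in L])
at,bt=pt(T,(210,145),3.2); as_,bs=pt(S,(220,140),4)
def res(p,w): 
    r=[]
    if 't' in w: r.append(proj(mt,W(p,at))-bt)
    if 's' in w: r.append(proj(ms,W(p,as_))-bs)
    return np.vstack(r).ravel()
for w in ('t','s','ts'):
    r=least_squares(res,[500,-365,-.18],args=(w,),loss='soft_l1'); print(w,r.x,W(r.x,[(-121.5,0,66)]),W(r.x,[(-41,0,50)])); print(res(r.x,w).reshape(-1,2).round(1).tolist())
E
python3 fit.py
```

```text
t [ 4.97768688e+02 -3.66625946e+02 -1.88107718e-01] [[ 378.41196579 -343.90540581   66.        ]] [[ 457.4919338  -358.95893228   50.        ]]
[[-0.0, 0.2], [-0.3, -0.4], [0.1, -0.7], [0.7, -0.1], [0.5, -1.5], [-0.3, 1.0], [-0.6, 2.5]]
s [ 4.94313158e+02 -3.62884714e+02 -1.91072251e-01] [[ 375.02431625 -339.81043728   66.        ]] [[ 454.05931015 -355.09833245   50.        ]]
[[0.4, -0.1], [0.5, -0.6], [-1.6, 0.2], [0.1, 0.1]]
ts [ 4.96818848e+02 -3.66273691e+02 -1.86927750e-01] [[ 377.43539956 -343.6940038    66.        ]] [[ 456.53307519 -358.65420799   50.        ]]
[[-0.1, 0.8], [-0.5, 0.1], [-0.1, -0.3], [0.5, 0.5], [0.3, -1.0], [-0.4, 1.6], [-0.7, 3.0], [-0.2, -1.6], [-0.1, -1.7], [-1.8, -1.0], [-0.2, -1.1]]
```

Emit:
jog_arm([
  [[0,0,0],[0,0,-6.7],0],
  [[0,0,0],[0,0,-6.7],0],
  [[3.1,4.75,0],[0,0,0],0],
  [[3.1,4.75,0],[0,0,0],0],
  [[3.1,4.75,0],[0,0,0],0],
  [[3.1,4.75,0],[0,0,0],0],
  [[3.1,4.75,0],[0,0,0],0],
  [[3.1,4.75,0],[0,0,0],0],
  [[3.1,4.75,0],[0,0,0],0],
  [[3.1,4.75,0],[0,0,0],0],
])

```text
clock: 2.05
position: [429.1, 148.5, 231.8]
ee_rot: [0.996, -0.094, 0.001, -0.0]
contact_force: [1.4, -0.3, 0.8]
gripper_width: 0.0
```

Emit:
jog_arm([
  [[1.4,4.8,0],[0,0,0],0],
  [[1.4,4.8,0],[0,0,0],0],
  [[1.4,4.8,0],[0,0,0],0],
  [[1.4,4.8,0],[0,0,0],0],
  [[0,0,0],[0,0,0],0],
])

```text
clock: 2.68
position: [447.4, -51.5, 231.4]
ee_rot: [0.995, -0.097, -0.0, 0.0]
contact_force: [-0.3, 0.4, 0.1]
gripper_width: 0.3
```

Emit:
jog_arm([
  [[-0.24,5,0],[0,0,0],0],
  [[-0.24,5,0],[0,0,0],0],
  [[-0.24,5,0],[0,0,0],0],
  [[-0.24,5,0],[0,0,0],0],
  [[-0.24,5,0],[0,0,0],0],
  [[-0.24,5,0],[0,0,0],0],
  [[0,0,4.5],[0,0,0],0],
  [[0,0,4.5],[0,0,0],0],
  [[0,0,4.5],[0,0,0],0],
  [[0,0,0],[0,0,0],0],
])

```text
clock: 3.92
position: [375.3, -339.2, 93.6]
ee_rot: [0.996, -0.094, -0.004, -0.001]
contact_force: [0.4, -0.2, 1.3]
gripper_width: 0.5
```

```bash
python3 - <<'E'
from bench import arm, eyes
import cv2
s=arm.read_state();print(s["position"],s["ee_rot"],s["contact_force"])
im=cv2.cvtColor(eyes.get_image("top"),4); cv2.imwrite("pics/t1.png",cv2.resize(im[145:340,200:345],None,fx=3,fy=3))
im=cv2.cvtColor(eyes.get_image("scene"),4); cv2.imwrite("pics/s1.png",cv2.resize(im[100:265,220:430],None,fx=3.5,fy=3.5))
E
```

```text
[ 375.3498621  -339.22233993   93.62771239] [ 0.9955588  -0.09405833 -0.00368592 -0.0014548 ] [ 0.36406642 -0.22273776  1.25318447]
```

View pics/t1.png

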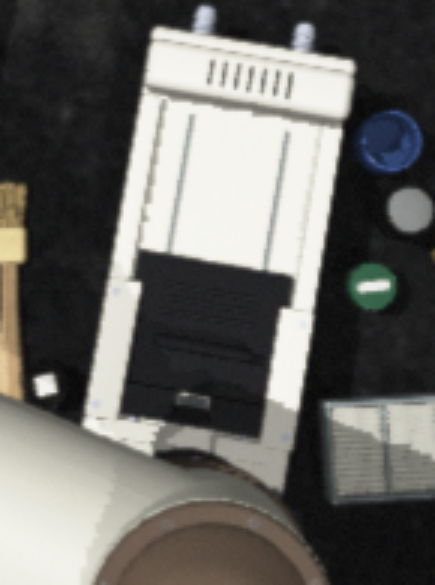

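View pics/s1.png

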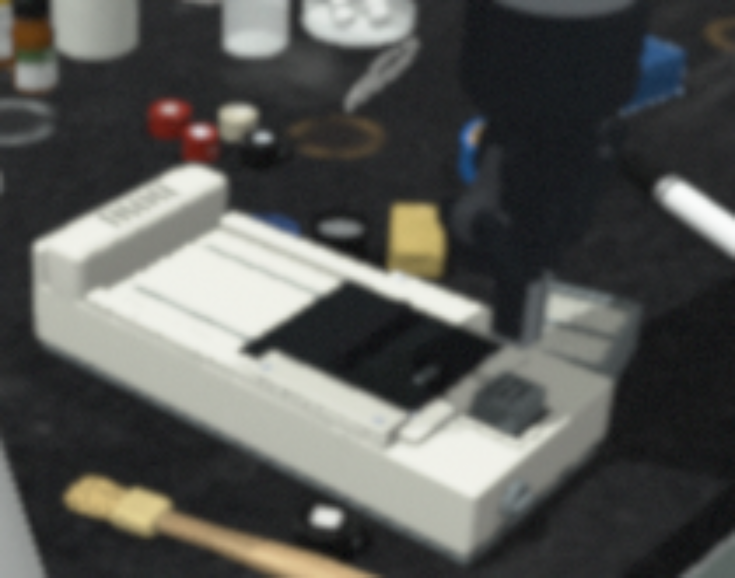

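```bash
python3 - <<'E'
from h import *
from bench import eyes
m=eyes.camera_model("scene")
print(proj(m,[(375.3,-339.2,93.6),(375.3,-339.2,66),(377.4,-343.7,66)]))
E
```

```text
[[367.44291961 197.91603732]
 [365.69598389 211.68974081]
 [365.47135114 210.01093522]]
```

Emit:
jog_arm([
  [[0.15,0.15,1.2],[0,0,0],0],
  [[0,0,1.0],[0,0,0],0],
  [[0,0,0],[0,0,0],0],
])

```text
clock: 4.4
position: [377.8, -342.4, 73.8]
ee_rot: [0.996, -0.094, -0.001, -0.0]
contact_force: [0.0, -0.2, -0.9]
gripper_width: 0.0
```

Emit:
jog_arm([
  [[0,0,0.3],[0,0,0],0],
  [[0,0,0.3],[0,0,0],0],
  [[0,0,0.2],[0,0,0],0],
  [[0,0,0],[0,0,0],0],
])

```text
clock: 4.9
position: [378.3, -342.7, 66.3]
ee_rot: [0.996, -0.094, -0.0, 0.0]
contact_force: [-0.2, 0.2, 0.1]
gripper_width: 0.2
```

Emit:
jog_arm([
  [[0,0,0.2],[0,0,0],0],
  [[0,0,0.15],[0,0,0],0],
  [[0,0,0],[0,0,0],0],
])

```text
clock: 5.28
position: [378.4, -342.7, 62.9]
ee_rot: [0.996, -0.094, 0.0, 0.0]
contact_force: [-0.3, 0.0, 3.2]
gripper_width: 0.0
```

Emit:
jog_arm([
  [[0,0,0.15],[0,0,0],0],
  [[0,0,0.1],[0,0,0],0],
  [[0,0,0],[0,0,0],0],
])

```text
clock: 5.65
position: [378.3, -342.7, 60.3]
ee_rot: [0.996, -0.094, 0.0, 0.0]
contact_force: [-1.2, 1.0, 4.1]
gripper_width: -0.4
```

```bash
python3 - <<'E'
from bench import arm, eyes
import cv2
s=arm.read_state();print(s["position"],s["ee_rot"],s["contact_force"])
im=cv2.cvtColor(eyes.get_image("scene"),4); cv2.imwrite("pics/s2.png",cv2.resize(im[140:265,220:410],None,fx=4,fy=4))
E
```

```text
[ 378.33967146 -342.73546422   60.27662769] [ 9.95544040e-01 -9.42977310e-02  1.52276092e-05  4.53615160e-05] [-1.16237487  0.95560538  4.11483203]
```

View pics/s2.png

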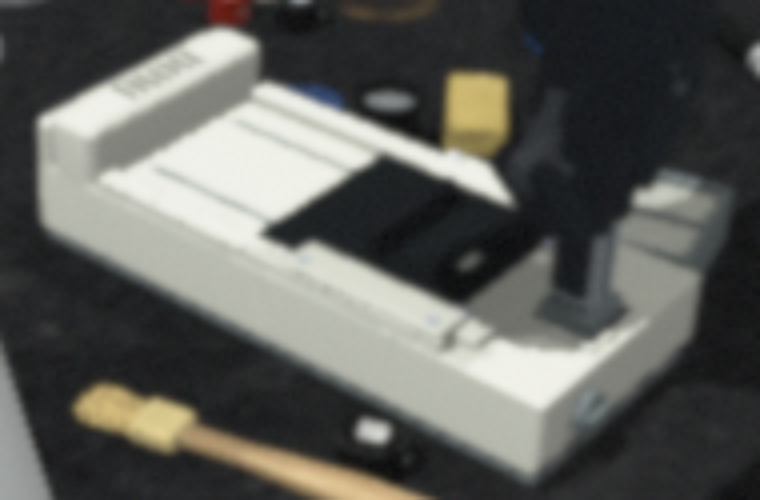

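Emit:
jog_arm([
  [[0,0,-1.0],[0,0,0],0],
  [[0,0,-2.5],[0,0,0],0],
  [[3.0,0,0],[0,0,0],0],
  [[3.2,0,0],[0,0,0],0],
  [[0,0,0],[0,0,0],0],
  [[0,0,0.8],[0,0,0],0],
  [[0,0,0],[0,0,0],0],
])

```text
clock: 6.58
position: [437.6, -353.7, 86.3]
ee_rot: [0.996, -0.095, -0.001, -0.001]
contact_force: [0.6, -0.5, 0.7]
gripper_width: 0.1
```

```bash
python3 - <<'E'
from bench import arm, eyes
from h import *
s=arm.read_state();print(s["position"],s["ee_rot"],s["contact_force"])
im=cv2.cvtColor(eyes.get_image("scene"),4); cv2.imwrite("pics/s3.png",cv2.resize(im[140:265,220:410],None,fx=4,fy=4,interpolation=2))
p=s["position"]; q=proj(eyes.camera_model("scene"),[p,p-[0,0,p[2]-55.5]]); print((q-[220,140])*4)
E
```

```text
[ 437.60737463 -353.7019325    86.27326682] [ 9.95512144e-01 -9.46222139e-02 -1.34861169e-03 -6.23207625e-04] [ 0.63912869 -0.47978687  0.71526161]
[[462.59352492 190.41504629]
 [457.69405812 249.35965726]]
```

View pics/s3.png

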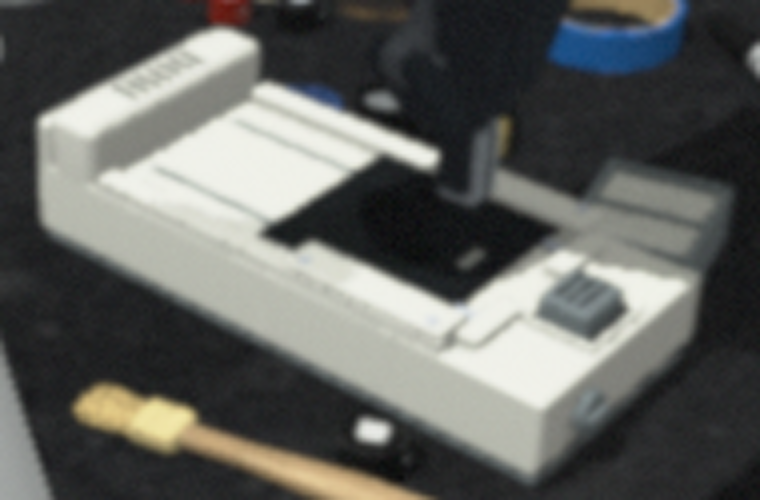

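Emit:
jog_arm([
  [[-0.7,0,0],[0,0,0],0],
  [[0,0,0.9],[0,0,0],0],
  [[0,0,0.9],[0,0,0],0],
  [[0,0,0.5],[0,0,0],0],
  [[0,0,0.15],[0,0,0],0],
  [[0,0,0],[0,0,0],0],
])

```text
clock: 7.38
position: [432.4, -353.0, 62.6]
ee_rot: [0.996, -0.094, -0.0, -0.0]
contact_force: [0.2, 0.3, 0.6]
gripper_width: -0.3
```

```bash
python3 - <<'E'
from bench import arm, eyes
from h import *
s=arm.read_state();print(s["position"],s["ee_rot"],s["contact_force"])
im=cv2.cvtColor(eyes.get_image("scene"),4); im=cv2.convertScaleAbs(im,alpha=2); cv2.imwrite("pics/s4.png",cv2.resize(im[140:265,220:410],None,fx=4,fy=4,interpolation=2))
E
```

```text
[ 432.40826322 -353.03412881   62.64374857] [ 9.95546045e-01 -9.42765252e-02 -9.85012958e-05 -4.56407747e-06] [0.22806144 0.33220102 0.607214  ]
```

View pics/s4.png

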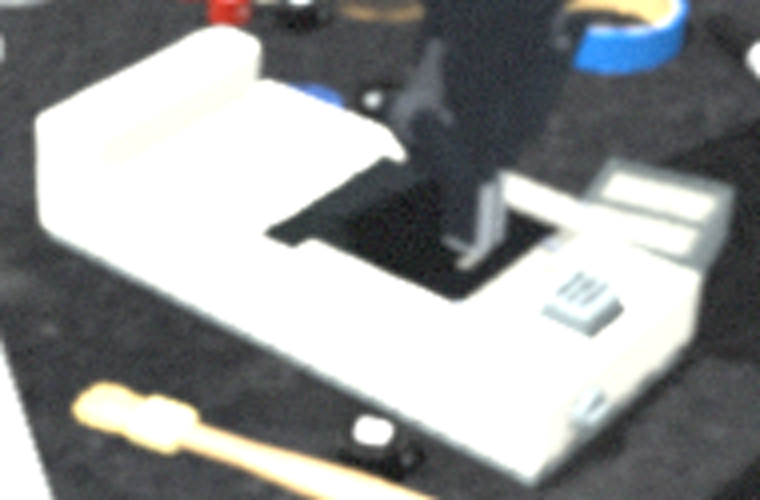

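Emit:
jog_arm([
  [[0.4,0,0.1],[0,0,0],0],
  [[0.4,0,0],[0,0,0],0],
  [[0.4,0,0],[0,0,0],0],
  [[0.4,0,0],[0,0,0],0],
  [[0.4,0,0],[0,0,0],0],
  [[0.4,0,0],[0,0,0],0],
])

```text
clock: 8.18
position: [455.0, -357.3, 61.7]
ee_rot: [0.996, -0.094, -0.001, -0.0]
contact_force: [-2.9, 0.7, 1.7]
gripper_width: 0.3
```

Emit:
jog_arm([
  [[0.5,0,0],[0,0,0],0],
  [[0.5,0,0],[0,0,0],0],
  [[0.5,0,0],[0,0,0],0],
  [[0.5,0,0],[0,0,0],0],
  [[0,0,0],[0,0,0],0],
])

```text
clock: 8.8
position: [476.3, -361.4, 61.8]
ee_rot: [0.996, -0.094, 0.001, 0.0]
contact_force: [-0.4, 0.1, -0.1]
gripper_width: 0.1
```

```bash
python3 - <<'E'
from bench import arm, eyes
from h import *
s=arm.read_state();print(s["position"],s["ee_rot"],s["contact_force"])
im=cv2.cvtColor(eyes.get_image("scene"),4); cv2.imwrite("pics/s5.png",cv2.resize(im[140:265,220:410],None,fx=4,fy=4,interpolation=2))
E
```

```text
[ 476.3202355  -361.43385125   61.80249399] [ 9.95554144e-01 -9.41894873e-02  5.07902910e-04  1.69804827e-04] [-0.41974025  0.07544253 -0.12751695]
```

View pics/s5.png

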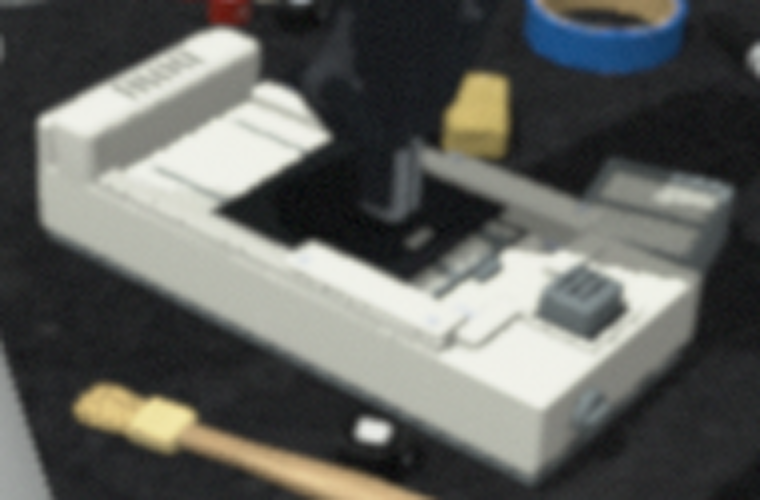

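Emit:
jog_arm([
  [[0.6,0,0],[0,0,0],0],
  [[0.6,0,0],[0,0,0],0],
  [[0.6,0,0],[0,0,0],0],
  [[0.6,0,0],[0,0,0],0],
  [[0.6,0,0],[0,0,0],0],
  [[0.6,0,0],[0,0,0],0],
  [[0.6,0,0],[0,0,0],0],
  [[0.4,0,0],[0,0,0],0],
  [[0.3,0,0],[0,0,0],0],
])

```text
clock: 9.98
position: [523.8, -370.5, 61.8]
ee_rot: [0.996, -0.094, -0.0, -0.0]
contact_force: [-0.1, 0.3, 1.3]
gripper_width: 0.3
```

```bash
python3 - <<'E'
from bench import arm, eyes
from h import *
s=arm.read_state();print(s["position"],s["ee_rot"],s["contact_force"])
im=cv2.cvtColor(eyes.get_image("scene"),4); cv2.imwrite("pics/s6.png",cv2.resize(im[140:265,220:410],None,fx=4,fy=4,interpolation=2))
E
```

```text
[ 523.8177711  -370.51915275   61.79135227] [ 9.95538056e-01 -9.43608542e-02 -8.31859520e-05 -2.45586516e-05] [-0.1051936   0.31945617  1.34620162]
```

View pics/s6.png

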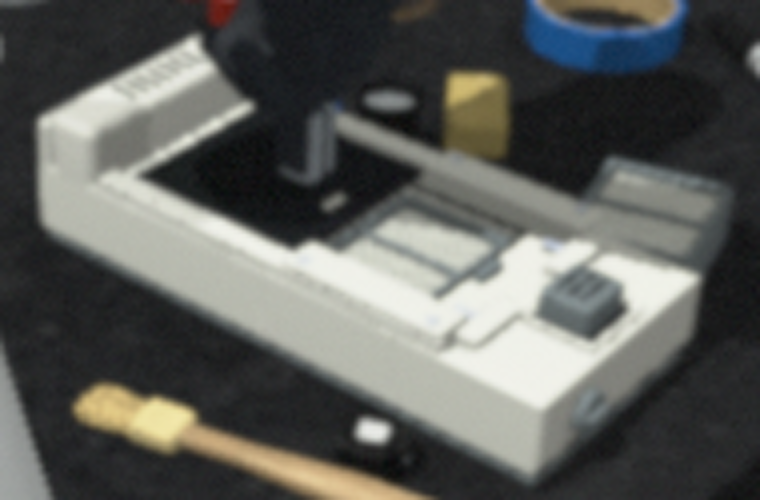

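Emit:
jog_arm([
  [[0.3,0,0],[0,0,0],0],
  [[0.3,0,0],[0,0,0],0],
  [[0.2,0,0],[0,0,0],0],
  [[0,0,0],[0,0,0],0],
])

```text
clock: 10.52
position: [531.9, -372.0, 61.8]
ee_rot: [0.996, -0.094, 0.0, 0.0]
contact_force: [0.4, 0.4, -0.2]
gripper_width: -0.2
```

Emit:
jog_arm([
  [[0.2,0,0],[0,0,0],0],
  [[0.2,0,0],[0,0,0],0],
  [[0,0,0],[0,0,0],0],
])

```text
clock: 10.9
position: [535.8, -372.8, 61.8]
ee_rot: [0.996, -0.094, 0.0, 0.0]
contact_force: [-0.4, -0.7, 1.0]
gripper_width: -0.0
```

Emit:
jog_arm([
  [[0.2,0,0],[0,0,0],0],
  [[0,0,0],[0,0,0],0],
])

```text
clock: 11.15
position: [536.0, -372.7, 61.8]
ee_rot: [0.996, -0.094, -0.002, -0.0]
contact_force: [-5.4, 2.1, 3.1]
gripper_width: -0.2
```

```bash
python3 - <<'E'
from bench import arm, eyes
from h import *
s=arm.read_state();print(s["position"],s["ee_rot"],s["contact_force"])
im=cv2.cvtColor(eyes.get_image("scene"),4); cv2.imwrite("pics/s7.png",cv2.resize(im[140:240,220:350],None,fx=6,fy=6,interpolation=2))
E
```

```text
[ 536.02283646 -372.67937386   61.79027484] [ 9.95528956e-01 -9.44418503e-02 -1.61532798e-03 -4.75261871e-04] [-5.35766512  2.07861327  3.09730355]
```

View pics/s7.png

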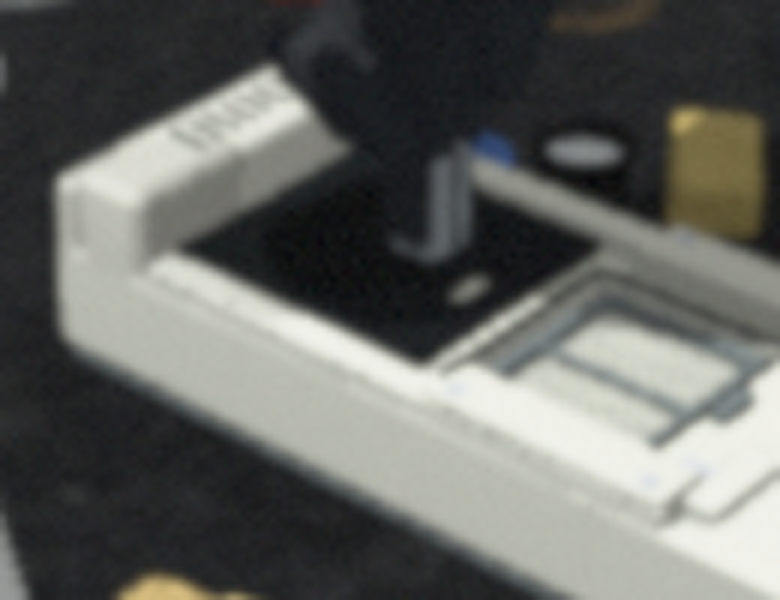

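Emit:
jog_arm([
  [[0.2,0,0],[0,0,0],0],
  [[0,0,0],[0,0,0],0],
])

```text
clock: 11.45
position: [536.1, -372.7, 61.7]
ee_rot: [0.996, -0.095, -0.004, -0.001]
contact_force: [-9.1, 2.8, 6.2]
gripper_width: -0.4
```

Emit:
jog_arm([
  [[-1.0,0,0],[0,0,0],0],
  [[-1.0,0,0],[0,0,0],0],
  [[0,0,-4.0],[0,0,0],0],
  [[0,0,-5.0],[0,0,0],0],
  [[-5.0,0,-4.0],[0,0,0],0],
  [[-5.0,-3.0,0],[0,0,0],0],
  [[-2.0,-5.0,0],[0,0,0],0],
  [[0,-5.5,0],[0,0,0],0],
  [[0,-5.5,0],[0,0,0],0],
  [[0,0,0],[0,0,0],0],
])

```text
clock: 12.7
position: [439.6, -158.0, 191.4]
ee_rot: [0.996, -0.091, 0.001, -0.0]
contact_force: [0.1, -0.3, -0.2]
gripper_width: 0.0
```

```bash
python3 - <<'E'
from bench import arm, eyes
from h import *
s=arm.read_state();print(s["position"],s["ee_rot"],s["contact_force"])
im=cv2.cvtColor(eyes.get_image("scene"),4); cv2.imwrite("pics/s8.png",cv2.resize(im[140:265,220:410],None,fx=4,fy=4,interpolation=2))
im=cv2.cvtColor(eyes.get_image("top"),4); cv2.imwrite("pics/t8.png",cv2.resize(im[140:330,190:390],None,fx=3,fy=3,interpolation=2))
E
```

```text
[ 439.55946131 -158.00244145  191.43551445] [ 9.95804009e-01 -9.14993895e-02  1.47346539e-03 -2.57831804e-04] [ 0.07780407 -0.32135283 -0.15194643]
```

View pics/s8.png

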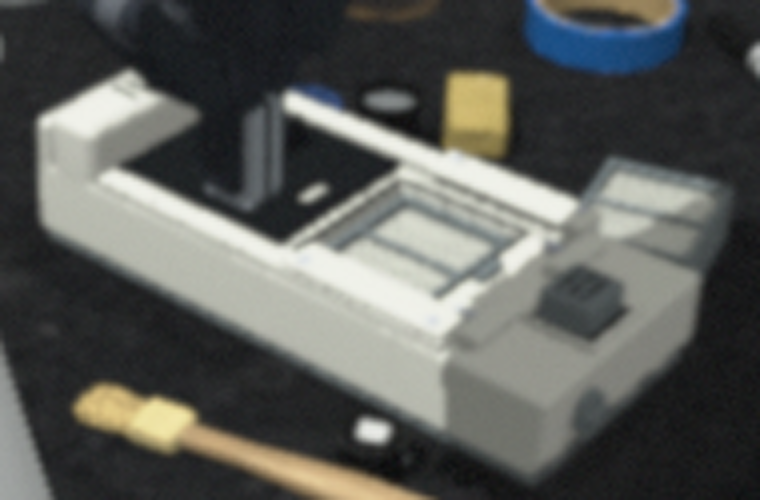

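View pics/t8.png

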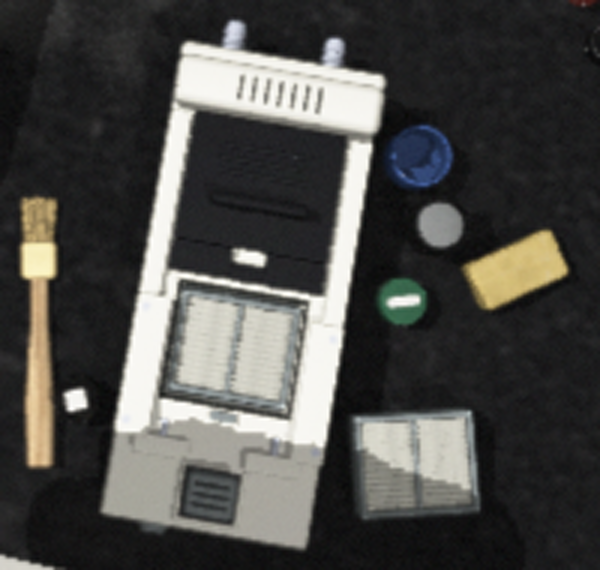

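```bash
python3 -c "
from bench import arm
print(arm.job_done())"
```

```text
the job is handed in; nothing more can be done
None
```

The lid is off its seat and pushed back against the raised rear block, so the filter chamber lies fully open. I handed the job in at about 12.8 s on the robot's clock, well under the 38 s limit.

- **Tab:** I pressed it with the shut fingertips to about 5.7 mm of its travel, at about 4 N. The next picture showed the lid sprung to the rear.
- **Lid:** I pushed on the front of the thumb rib until the lid stopped. Two more 2 mm pushes moved it only about 0.2 mm, while the force rose to about 11 N, so I took that as the block.
- **Final pictures:** The lid lies flat in its guides against the block, the cartridge is still in the chamber, and the tab is up. The things around the unit stand as they did at the start. The arm was clear and touching nothing.
- **Disagreement:** The two cameras placed the unit about 4 to 5 mm apart. I used a position between them, and the contacts fell where expected.

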